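# Crimp a sample vial in the guarded bench crimper

## Robot

A 6-joint arm with a two-finger parallel gripper is mounted at the origin on the work surface; the furniture and walls round the work are solid. World frame = base frame: x ahead of the robot, y to its left, z up, the work surface at z = 0. Lengths are in m, angles in rad, forces in N, time in s.
With the tool pointing down it reaches from about 0.35 to 0.975 m from the base axis. Payload 7.1 kg.
Tool frame: the origin (TCP) lies where the fingers leave the gripper's body, on its centre line; the fingertips stand 80 mm ahead of it and the grasp point (between the pads) lies 61 mm ahead of it; z points along the fingers, y is the line along which they close (so a half turn about z gives the same grasp; the last joint's range is limited). The gripper opens to 88 mm and grips with 3 to 60 N. Pads are 20 mm wide; open, the fingers measure 115 mm over their backs; the gripper's body (75 mm by 178 mm) begins 61 mm behind the grasp point.
Start: joints at [-1.152, 0.423, 1.63, -0, 1.089, -0.019], TCP at [0.265, -0.566, 0.303] pointing down, gripper open.
Joint ranges: [-3, 3], [-0.9, 2.11], [0.09, 2.58], [-1.31, 4.45], [0.11, 2.69], [-2.54, 2.54]. Speed limits (rad/s): [2.39, 2.39, 3.01, 3.14, 3.14, 3.14].

## Interface

Orientations are given as a unit quaternion [w, x, y, z].
In Python, from bench import status, eyes, job gives the robot as it stands.
- The arm moves only by the tool arm_command, never from a script. Its argument "rows" is a list that holds one entry, the list of rows, each a list of 7 numbers: the shift along the world's x, y, z in mm, then the turn, a rotation vector about the world's x, y, z in degrees, then the opening, from 0 (shut) to 1 (fully open). A call has exactly 10 rows; each row shifts and turns the commanded pose from where the row before left it; what a row does not reach is not made up. A row lasts 1/8 s, in which the tool goes at most 62.5 mm and 10.7 degrees, less where a joint would pass 70% of its speed; a pose out of reach is approached as far as the arm can. A call is refused whole if a number of a shift passes 62.5 or a number of a turn 10.7, either way. A call with a gripper value outside its range is refused whole. The fingers move at their own pace and stop on an object; "squeeze" is the grip in N (left out, the last holds). Time passes only in rows, so rows that do not move let the fingers close, or fill a call up. It gives the time, the measured TCP pose, the force, the opening and the grip force at its end, in the units of the state.
- status.get_obs(): the state, without advancing time (a new reading comes with each control period).
- eyes.grab_frame(name): name is "scene" or "side" or "wrist"; returns the picture (384x512x3 uint8, red, green, blue); there is no depth.
- eyes.camera_model(name): a dict with "fov_y" (degrees; the focal length in pixels is half the picture's height over the tangent of half this angle, whatever the lens; pixels are square), "cx", "cy" (the principal point, pixels), "D" ([k1, k2, p1, p2, k3] as OpenCV has them; the pictures are not rectified), "rvec" (rotation vector, rad) and "tvec" (3), from world to camera coordinates, as OpenCV has them. Camera axes: x right, y down, z forward; pixel columns grow to the right and rows downward; lengths in m; the calibration is good to about 2 mm. A picture is of the moment at which its call begins: read the wrist's pose just before it. camera_model takes no time and is no camera call; for the wrist camera it gives the pose at the moment of the call.
- job.sign_off(): hands the job in; it is judged then, once.
The state is a dict: "time_s": time; "q": joint angles; "joint_vel": joint speeds; "joint_efforts": joint torques, N m; "eef_pos": TCP position; "tool_rot": TCP orientation; "wrist_force": force on the tool from outside, world axes, zero at the start; "ft_torque": the same for the moment, N m; "grip_width": finger opening in m; "finger_force": force on a finger pad.
Only numpy, scipy, OpenCV 4.12 (cv2) and the standard library are available. Lean on these libraries where they do the work, as an engineer would, in place of code of your own. Each camera call takes 0.05 s, during which the arm holds its last target. There are 200 camera calls.

## Task

Crimp the vial that stands in the loading slide of the bench crimper: push the slide all the way in by its upright end plate, then reach down through the window in the top of the guard, press the lever pad fully down to its stop, keep it down for a good second and let it come back up. The guard is a trip guard, so do not touch it anywhere; do not work the lever before the slide is home, leave the vial standing in its nest (nothing is to be picked up), and leave everything else on the bench where it is.

Things in the scene. Friction and masses are not known exactly. Their poses are not given: they have to be found in the camera images.
- press: White bench crimper for small vials (base 172 x 124 x 12 mm, column and head at the rear, 166 mm tall with its guard). Origin on the bench surface, straight below the crimp axis; x points to its back, away from the robot, y to the side on which the loading slide sticks out, z up. A slide bed 66 mm wide and 12 mm high carries the slide and runs along +y to y = 180 mm.
- guard: Trip guard round the crimper, fixed to it, same origin and axes as press: grey corner posts, clear side panels and a grey top sheet. Outside it spans x -90 to +82 mm, y -62 to +62 mm, and up to z = 160 mm; a black switch box 22 x 32 mm on the rear of the top sheet, at x = 55, y = -30 mm, stands up to z = 166 mm. Its only openings large enough to reach through are the window in the top sheet and, on the +y side, a gap below z = 71 mm for the slide. Must not be touched.
- window (a point): Centre of the window in the guard's top sheet, on the upper face (z = 160 mm). The opening is 72 mm along the crimper's x by 100 mm along its y, with a rolled edge 8 mm thick. Same axes as press.
- lever_pad (a point): Centre of the upper face of the black palm pad (34 mm along x, 46 mm along y, 6 mm thick) on the end of the steel lever, centred under the window; raised, its face is level and 14 mm below the top of the window. Pressed to the stop the face has gone down a further 20 mm and leans 0.21 rad (its front, -x edge lower).
- lever (a joint): Lever angle in rad: 0 raised, 0.21 at its lower stop. Its pivot lies 95 mm behind the pad (+x). A spring raises it again by itself: about 4 N on the pad starts it and 9 to 10 N brings it to the stop. It drives the crimping sleeve down over the vial's cap; with the slide only part-way in, the sleeve would come down on the vial's rim instead.
- slide (a joint): Loading slide in m: 0 fully out, 0.075 fully home (hard stop), moving along the crimper's -y. It takes about 2 N to push and stays where it is left.
- push_plate (a point): Centre of the outer face (looking to the crimper's +y) of the upright aluminium plate at the slide's end, 40 mm above the bench. The plate is 44 mm wide along x, 6 mm thick, from 12 to 60 mm above the bench. With the slide home this face is 61 mm outside the guard's side. Same axes as press.
- nest (a point): Floor of the vial pocket (17 mm wide, 20 mm deep) in the slide's nest block, 16 mm above the bench; with the slide home it lies on the crimp axis. Same axes as press.
- vial_mid (a point): Centre of the clear crimp-cap vial that stands in the nest, 16 mm across and 42 mm tall, half-way up; its z axis is the vial's axis.
- spare_vial_a: Another clear crimp-cap vial, 16 x 42 mm, standing on the bench, bystander. Origin at the centre of its underside.
- spare_vial_b: Brown crimp-cap vial, 16 x 42 mm, standing on the bench, bystander. Origin at the centre of its underside.
- beaker: Glass beaker, 46 mm across, 60 mm tall, bystander. Origin at the centre of its underside.
- chip_case: Flat dark chip case 44 x 62 x 14 mm, bystander. Origin at the centre of its underside.
- forceps: Steel forceps, 120 mm long (along its y), 8 mm high, lying on the bench, bystander. Origin at the centre of the underside.

How it is judged:
By the outcome, as a careful person would: the job done as asked, in the order asked, and still so for the second after the job is handed in, with the robot touching nothing.
It also fails if it takes over 51 s, if anything falls off the work surface, if the arm or the gripper's body presses on something with over 40 N, if the wrist force passes 120 N, or if a joint passes its speed limit or range.

## Working session

There is one attempt and no reset: what is moved stays moved. The work goes in short steps, Python scripts to look and compute and a tool call to move; the robot and the scene stay as the last step left them, time stands still between calls to the robot, and variables do not carry over. Pictures are saved under pics/ and viewed, at most 10 in all, crops included, and the job is handed in when it is done.

Besides the shell and the picture viewer there is one more tool, called after "Request:" as name([rows], argument=value, ...), one row to a line, values as JSON. arm_command: Moves the arm, as the interface text tells. Its arguments: {"type":"object","properties":{"rows":{"type":"array","items":{"type":"array","items":{"type":"array","items":{"type":"number"}}}},"squeeze":{"type":"number"}},"required":["rows"]}

```bash
mkdir -p pics
python3 - <<'E'
from bench import status,eyes,job
import cv2,json
o=status.get_obs();print(o['time_s'],o['eef_pos'],o['tool_rot'])
for n in("scene","side"):
    cv2.imwrite(f"pics/{n}0.png",cv2.resize(eyes.grab_frame(n)[:,:,::-1],(800,600),interpolation=cv2.INTER_CUBIC))
    print(n,eyes.camera_model(n))
E
```

```text
0.0 [ 0.2647908  -0.56565922  0.30190937] [-7.42810372e-04  9.76139995e-01  2.17140815e-01 -1.60606412e-04]
scene {'fov_y': 52.73407776229361, 'cx': 254.23291497475012, 'cy': 192.82892874884237, 'D': array([-0.05106056,  0.        ,  0.        ,  0.        ,  0.        ]), 'rvec': array([ 1.13491464, -2.01080433,  1.22790829]), 'tvec': array([0.22122595, 0.30101791, 0.65009087])}
side {'fov_y': 49.92879505416483, 'cx': 256.27642710733505, 'cy': 196.0341553315119, 'D': array([0.00104937, 0.        , 0.        , 0.        , 0.        ]), 'rvec': array([ 1.0540954 , -2.13387863,  1.22584079]), 'tvec': array([0.27213592, 0.30832187, 0.60276087])}
```

View pics/scene0.png

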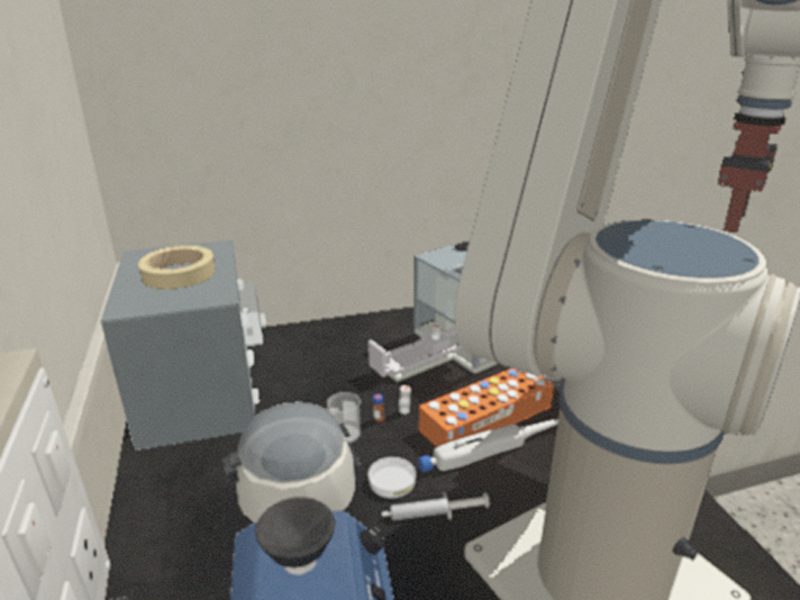

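View pics/side0.png

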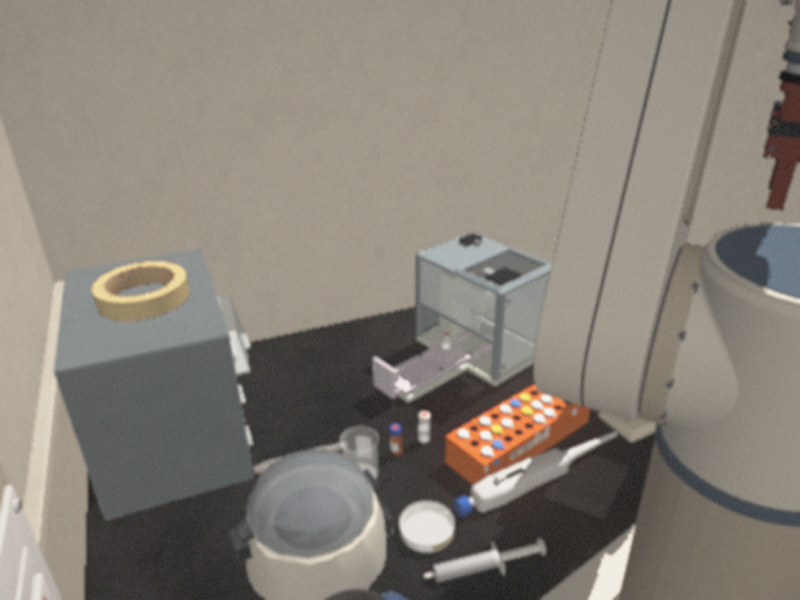

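```bash
cat > h.py <<'E'
import numpy as np,cv2
from scipy.optimize import least_squares
def K(m):
    f=192/np.tan(np.radians(m['fov_y']/2));return np.array([[f,0,m['cx']],[0,f,m['cy']],[0,0,1]])
def proj(m,P): return cv2.projectPoints(np.float64(P).reshape(-1,1,3),m['rvec'],m['tvec'],K(m),m['D'])[0][:,0]
def onz(m,uv,z):
    p=cv2.undistortPoints(np.float64(uv).reshape(-1,1,2),K(m),m['D'])[:,0]
    R=cv2.Rodrigues(m['rvec'])[0];c=-R.T@m['tvec'].ravel();d=np.c_[p,np.ones(len(p))]@R
    return c+d*((np.atleast_1d(z)-c[2])/d[:,2])[:,None]
def W(p,L):
    L=np.float64(L);c,s=np.cos(p[2]),np.sin(p[2]);return np.c_[p[0]+c*L[:,0]-s*L[:,1],p[1]+s*L[:,0]+c*L[:,1],L[:,2]]
E
python3 - <<'E'
from h import *;from bench import eyes
m=eyes.camera_model("side")
uv=np.array([[500,293],[417,255],[472,235],[549,264],[495,380]])/1.5625
L=np.array([[-90,62,160],[82,62,160],[82,-62,160],[-90,-62,160],[-90,62,0]])/1e3
print(onz(m,uv,L[:,2]).round(3))
r=least_squares(lambda p:(proj(m,W(p,L))-uv).ravel(),[.7,-.1,0]);print(r.x,np.degrees(r.x[2]),r.fun.round(1))
win=np.array([[465,268],[498,250],[541,267],[507,286]])/1.5625
w=onz(m,win,.16);c,s=np.cos(r.x[2]),np.sin(r.x[2])
print('win local',((w-[*r.x[:2],0])[:,:2]@[[c,-s],[s,c]]).round(3))
pl=onz(m,np.array([[374,357],[374,388],[400,398],[395,370]])/1.5625,[.06,.012,.012,.06])
print('plate local',((pl-[*r.x[:2],0])[:,:2]@[[c,-s],[s,c]]).round(3))
for n,u in dict(va=[424,442],vb=[396,454],bk=[362,470],chip=[598,488],rack=[540,430]).items(): print(n,onz(m,[np.array(u)/1.5625],0).round(3))
print('box top',onz(m,np.array([[70,275],[200,255],[245,370]])/1.5625,.3).round(3))
E
```

```text
[[ 0.387 -0.118  0.16 ]
 [ 0.548 -0.105  0.16 ]
 [ 0.552 -0.219  0.16 ]
 [ 0.405 -0.235  0.16 ]
 [ 0.403 -0.137  0.   ]]
[ 0.48603032 -0.17734614  0.08128807] 4.657463325247212 [ 0.  -1.5 -2.6 -2.5 -1.7 -4.   5.  -0.8 -1.1  4.6]
win local [[-0.011  0.047]
 [-0.003 -0.034]
 [-0.083 -0.034]
 [-0.088  0.045]]
plate local [[ 0.019  0.194]
 [ 0.014  0.201]
 [-0.028  0.189]
 [-0.024  0.193]]
va [[0.362 0.03  0.   ]]
vb [[0.366 0.072 0.   ]]
bk [[0.369 0.123 0.   ]]
chip [[ 0.172 -0.082  0.   ]]
rack [[ 0.285 -0.106  0.   ]]
box top [[0.485 0.36  0.3  ]
 [0.45  0.246 0.3  ]
 [0.24  0.296 0.3  ]]
```

Request:
arm_command([
  [[18,50,6,0,0,7,0],[18,50,6,0,0,7,0],[18,50,6,0,0,7,0],[18,50,6,0,0,7,0],[18,50,6,0,0,7,0],[18,50,6,0,0,7,0],[18,50,6,0,0,7,0],[18,50,6,0,0,7,0],[18,50,6,0,0,7,0],[18,50,6,0,0,7,0]],
])

```text
time_s: 1.35
eef_pos: [0.4452, -0.0643, 0.3628]
tool_rot: [0.0, 0.674, 0.739, -0.0]
wrist_force: [0.5, -0.6, 0.6]
grip_width: 0.0
finger_force: 0.0
```

Run:
```python
from h import *;from bench import eyes,status
o=status.get_obs();print(o['time_s'],o['eef_pos'],o['tool_rot'],o['q'],o['grip_width'])
m=eyes.camera_model("wrist");im=eyes.grab_frame("wrist");print(m);np.save("w1.npy",m,allow_pickle=True)
cv2.imwrite("pics/w1.png",cv2.resize(im[:,:,::-1],(800,600),interpolation=cv2.INTER_CUBIC))
```

```text
1.35 [ 0.44515    -0.06428829  0.36282479] [ 2.86782457e-05  6.73568181e-01  7.39125094e-01 -4.13842562e-06] [-1.69869531e-01  8.34624872e-02  1.93825650e+00 -4.20906630e-05
  1.11982982e+00 -2.62595898e-01] 4.3143665902849345e-05
{'fov_y': 62.86295049420286, 'cx': 252.1901579999869, 'cy': 191.1303911670784, 'D': array([-0.01408377,  0.        ,  0.        ,  0.        ,  0.        ]), 'rvec': array([-2.85577682, -0.13322058, -0.02057329]), 'tvec': array([-0.43835198, -0.15153936,  0.419017  ])}
```

View pics/w1.png

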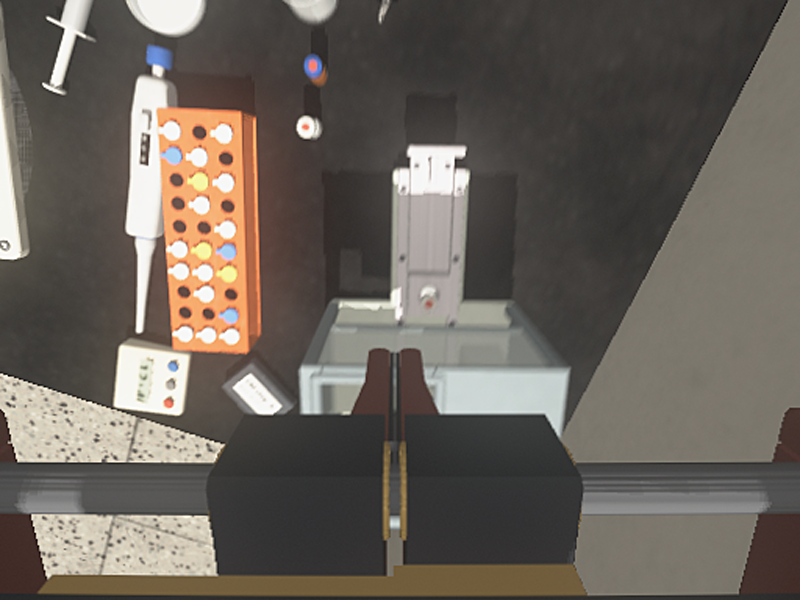

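Run:
```python
from h import *
m=np.load("w1.npy",allow_pickle=True).item()
uv=np.array([[408,146],[466,147],[301,369],[568,368],[393,192],[466,192]])/1.5625
L=np.array([[-22,198,60],[22,198,60],[-90,62,160],[82,62,160],[-33,180,12],[33,180,12]])/1e3
print(onz(m,uv,L[:,2]).round(4))
for k in(4,6):
  r=least_squares(lambda p:(proj(m,W(p,L[:k]))-uv[:k]).ravel(),[.48,-.18,0]);print(r.x,np.degrees(r.x[2]),r.fun.round(1))
for n,u in dict(va=[308,127],vb=[314,66]).items(): print(n,onz(m,[np.array(u)/1.5625],.042).round(3))
print(W(r.x,[[0,.198,.04],[0,.123,.04],[-.047,0,.16]]))
```

```text
[[ 0.4488  0.0207  0.06  ]
 [ 0.4922  0.0241  0.06  ]
 [ 0.3925 -0.1216  0.16  ]
 [ 0.5605 -0.1053  0.16  ]
 [ 0.441  -0.0174  0.012 ]
 [ 0.5039 -0.0115  0.012 ]]
[ 0.48625753 -0.17501045  0.08342041] 4.779637228169285 [-0.8  0.1 -0.5 -0.1 -1.  -0.9  2.1  1.2]
[ 0.48667847 -0.17992631  0.08403934] 4.815099294760493 [ -1.    4.5  -0.8   4.3  -0.8   3.7   1.5   5.7  -0.7 -10.8   1.8 -10.3]
va [[0.37  0.028 0.042]]
vb [[0.373 0.072 0.042]]
[[ 0.47005826  0.01737491  0.04      ]
 [ 0.47635379 -0.0573604   0.04      ]
 [ 0.43984434 -0.18387151  0.16      ]]
```

Request:
arm_command([
  [[7,45,0,0,0,0,0],[7,45,0,0,0,0,0],[8,44,0,0,0,0,0],[0,0,-45,0,0,0,0],[0,0,-45,0,0,0,0],[0,0,-45,0,0,0,0],[0,0,-45,0,0,0,0],[0,0,-40,0,0,0,0],[0,0,-28,0,0,0,0],[0,0,0,0,0,0,0]],
])

```text
time_s: 2.65
eef_pos: [0.4656, 0.0677, 0.1129]
tool_rot: [-0.002, 0.675, 0.738, -0.002]
wrist_force: [-0.7, -0.4, 0.4]
grip_width: 0.0005
finger_force: 0.0
```

Run:
```python
from h import *;from bench import eyes,status
o=status.get_obs();print(o['time_s'],o['eef_pos'],o['wrist_force'])
im=eyes.grab_frame("side")
cv2.imwrite("pics/s2.png",cv2.resize(im[130:280,200:400,::-1],(800,600),interpolation=cv2.INTER_CUBIC))
```

```text
2.65 [0.46561089 0.06773976 0.11293717] [-0.69531995 -0.40048791  0.36553402]
```

View pics/s2.png

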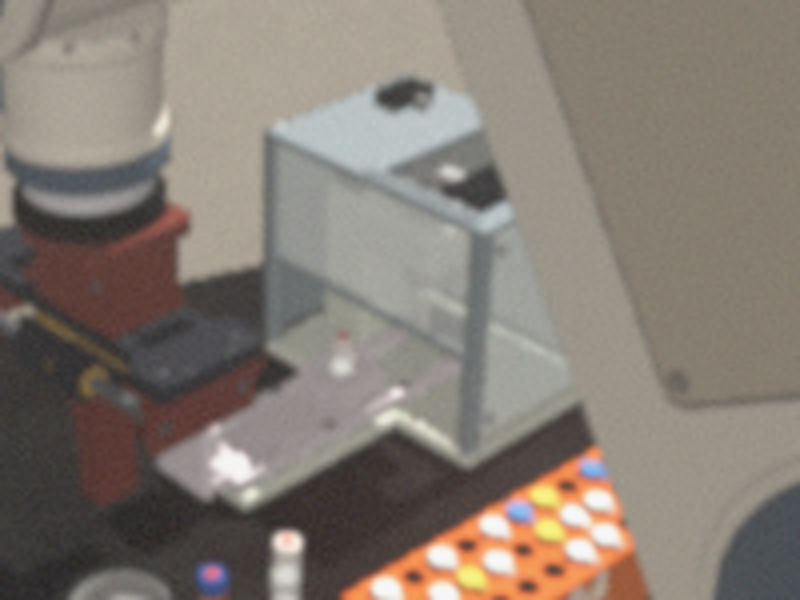

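Request:
arm_command([
  [[0,-13,0,0,0,0,0],[1,-13,0,0,0,0,0],[1,-6,0,0,0,0,0],[1,-7,0,0,0,0,0],[1,-8,0,0,0,0,0],[1,-8,0,0,0,0,0],[1,-8,0,0,0,0,0],[1,-8,0,0,0,0,0],[1,-8,0,0,0,0,0],[1,-8,0,0,0,0,0]],
])

```text
time_s: 3.95
eef_pos: [0.4759, -0.0196, 0.1146]
tool_rot: [-0.0, 0.675, 0.738, -0.0]
wrist_force: [-0.9, 2.3, -0.4]
grip_width: 0.0004
finger_force: 0.9
```

Request:
arm_command([
  [[0,-5,0,0,0,0,0],[1,-5,0,0,0,0,0],[0,-4,0,0,0,0,0],[0,-3,0,0,0,0,0],[0,-2,0,0,0,0,0],[0,-2,0,0,0,0,0],[0,-1,0,0,0,0,0],[0,-1,0,0,0,0,0],[0,0,0,0,0,0,0],[0,0,0,0,0,0,0]],
])

```text
time_s: 5.2
eef_pos: [0.4767, -0.0421, 0.1146]
tool_rot: [-0.0, 0.675, 0.738, -0.0]
wrist_force: [-0.2, 0.1, 0.1]
grip_width: 0.0003
finger_force: 0.0
```

Request:
arm_command([
  [[0,-1,0,0,0,0,0],[0,-1,0,0,0,0,0],[0,-1,0,0,0,0,0],[0,-1,0,0,0,0,0],[0,0,0,0,0,0,0],[0,0,0,0,0,0,0],[0,0,0,0,0,0,0],[0,0,0,0,0,0,0],[0,0,0,0,0,0,0],[0,0,0,0,0,0,0]],
])

```text
time_s: 6.45
eef_pos: [0.4768, -0.0439, 0.1147]
tool_rot: [-0.001, 0.676, 0.737, 0.001]
wrist_force: [1.6, 20.7, 2.9]
grip_width: 0.0004
finger_force: 10.6
```

Request:
arm_command([
  [[0,30,0,0,0,0,0],[0,0,50,0,0,0,0],[0,0,60,0,0,0,0],[0,0,60,0,0,0,0],[0,0,60,0,0,0,0],[-6,-50,20,0,0,0,0],[-8,-60,0,0,0,0,0],[-8,-60,0,0,0,0,0],[-8,-60,0,0,0,0,0],[0,-30,0,0,0,0,0]],
])

```text
time_s: 7.7
eef_pos: [0.4459, -0.2787, 0.3646]
tool_rot: [0.0, 0.676, 0.737, -0.0]
wrist_force: [0.7, 1.0, 0.3]
grip_width: 0.0006
finger_force: 0.0
```

Run:
```python
from h import *;from bench import eyes,status
o=status.get_obs();print(o['time_s'],o['eef_pos'],o['tool_rot'],o['joint_vel'].round(3))
m=eyes.camera_model("wrist");im=eyes.grab_frame("wrist");np.save("w2.npy",m,allow_pickle=True)
cv2.imwrite("pics/w2.png",cv2.resize(im[:,:,::-1],(800,600),interpolation=cv2.INTER_CUBIC))
```

```text
7.7 [ 0.44591982 -0.27874633  0.36462065] [ 5.62979003e-05  6.75973366e-01  7.36926001e-01 -2.73314130e-04] [-0.366  0.195 -0.24   0.011  0.053 -0.37 ]
```

View pics/w2.png

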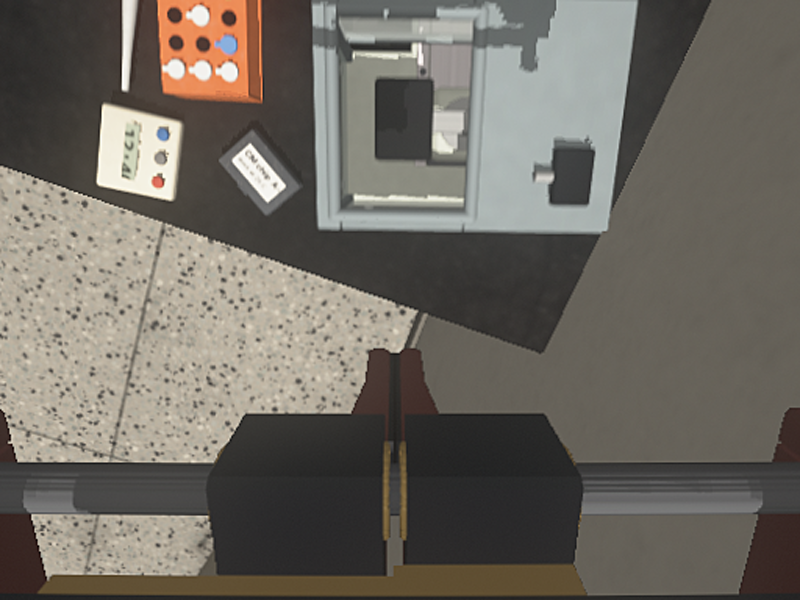

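Run:
```python
from h import *
m=np.load("w2.npy",allow_pickle=True).item()
pad=onz(m,np.array([[376,79],[433,79],[433,158],[376,157]])/1.5625,.146);print(pad.round(4),pad.mean(0))
win=onz(m,np.array([[340,15],[472,15],[468,212],[340,212]])/1.5625,.16);print(win.round(4),win.mean(0))
print(onz(m,np.array([[319,229],[606,231]])/1.5625,.16), W([.4863,-.175,.0834],[[-.09,-.062,.16],[.082,-.062,.16]]))
```

```text
[[ 0.4263 -0.161   0.146 ]
 [ 0.4585 -0.1582  0.146 ]
 [ 0.4632 -0.2011  0.146 ]
 [ 0.4296 -0.2035  0.146 ]] [ 0.44441353 -0.180965    0.146     ]
[[ 0.4058 -0.1336  0.16  ]
 [ 0.4746 -0.1276  0.16  ]
 [ 0.4856 -0.2293  0.16  ]
 [ 0.4117 -0.2358  0.16  ]] [ 0.44442633 -0.18157362  0.16      ]
[[ 0.39999348 -0.2466885   0.16      ]
 [ 0.56780542 -0.23317705  0.16      ]] [[ 0.40177763 -0.2442818   0.16      ]
 [ 0.5731798  -0.22995363  0.16      ]]
```

Request:
arm_command([
  [[-2,40,0,0,0,0,0],[0,40,0,0,0,0,0],[0,17,0,0,0,0,0],[0,0,-30,0,0,0,0],[0,0,-30,0,0,0,0],[0,0,-25,0,0,0,0],[0,0,-20,0,0,0,0],[0,0,-10,0,0,0,0],[0,0,0,0,0,0,0],[0,0,0,0,0,0,0]],
])

```text
time_s: 9.0
eef_pos: [0.4454, -0.1792, 0.2504]
tool_rot: [0.001, 0.675, 0.738, 0.0]
wrist_force: [0.1, -0.0, 0.3]
grip_width: 0.0002
finger_force: 0.0
```

Run:
```python
from h import *;from bench import eyes,status
o=status.get_obs();print(o['time_s'],o['eef_pos'],o['wrist_force'])
im=eyes.grab_frame("side")
cv2.imwrite("pics/s3.png",cv2.resize(im[130:280,200:400,::-1],(800,600),interpolation=cv2.INTER_CUBIC))
```

```text
9.0 [ 0.44540871 -0.17923887  0.2503603 ] [ 0.09970264 -0.03965537  0.32803703]
```

View pics/s3.png

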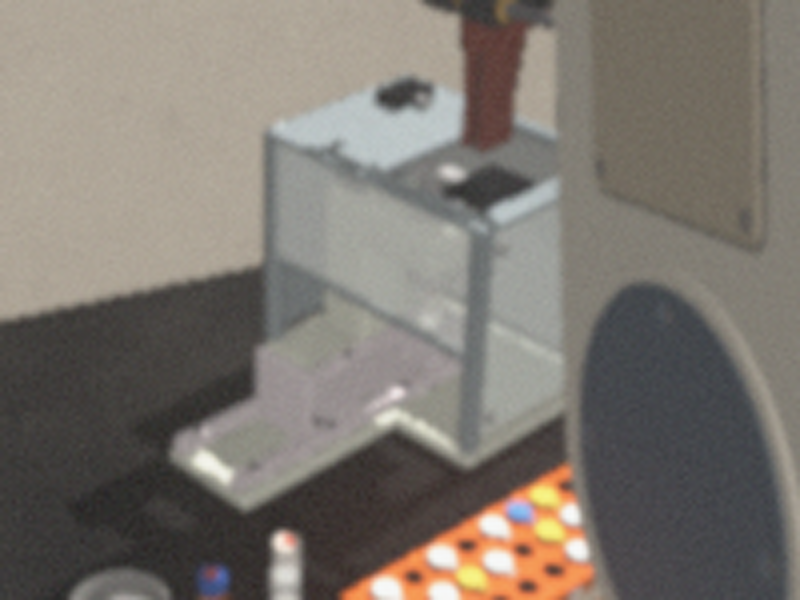

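Slide is home and the vial is inside (white cap near 430,312); the fingertips are over the window and pad (485,180).

Request:
arm_command([
  [[0,0,-8,0,0,0,0],[0,0,-8,0,0,0,0],[0,0,-5,0,0,0,0],[0,0,-4,0,0,0,0],[0,0,-4,0,0,0,0],[0,0,-3,0,0,0,0],[0,0,-3,0,0,0,0],[0,0,-2,0,0,0,0],[0,0,-1,0,0,0,0],[0,0,0,0,0,0,0]],
])

```text
time_s: 10.3
eef_pos: [0.4447, -0.179, 0.2118]
tool_rot: [-0.0, 0.675, 0.738, -0.0]
wrist_force: [-4.9, 0.5, 8.0]
grip_width: 0.0007
finger_force: 3.9
```

Request:
arm_command([
  [[0,0,-1,0,0,0,0],[0,0,-1,0,0,0,0],[0,0,-1,0,0,0,0],[0,0,-1,0,0,0,0],[0,0,-1,0,0,0,0],[0,0,-1,0,0,0,0],[0,0,0,0,0,0,0],[0,0,0,0,0,0,0],[0,0,0,0,0,0,0],[0,0,0,0,0,0,0]],
])

```text
time_s: 11.55
eef_pos: [0.4451, -0.179, 0.2072]
tool_rot: [0.0, 0.675, 0.738, 0.0]
wrist_force: [-7.5, 3.3, 22.5]
grip_width: 0.0005
finger_force: 11.5
```

Request:
arm_command([
  [[0,0,-1,0,0,0,0],[0,0,0,0,0,0,0],[0,0,0,0,0,0,0],[0,0,0,0,0,0,0],[0,0,0,0,0,0,0],[0,0,0,0,0,0,0],[0,0,0,0,0,0,0],[0,0,0,0,0,0,0],[0,0,0,0,0,0,0],[0,0,0,0,0,0,0]],
])

```text
time_s: 12.8
eef_pos: [0.4452, -0.179, 0.2068]
tool_rot: [0.0, 0.675, 0.738, 0.0]
wrist_force: [-10.3, 3.9, 30.0]
grip_width: 0.0005
finger_force: 16.0
```

Request:
arm_command([
  [[0,0,0,0,0,0,0],[0,0,0,0,0,0,0],[0,0,0,0,0,0,0],[0,0,4,0,0,0,0],[0,0,5,0,0,0,0],[0,0,6,0,0,0,0],[0,0,7,0,0,0,0],[0,0,10,0,0,0,0],[0,0,20,0,0,0,0],[0,0,30,0,0,0,0]],
])

```text
time_s: 14.05
eef_pos: [0.445, -0.179, 0.2871]
tool_rot: [-0.0, 0.675, 0.738, -0.0]
wrist_force: [0.7, 1.1, 0.6]
grip_width: 0.0005
finger_force: 0.0
```

Request:
arm_command([
  [[0,0,30,0,0,0,0],[0,0,30,0,0,0,0],[0,-10,20,0,0,0,0],[0,-40,0,0,0,0,0],[0,-40,0,0,0,0,0],[0,-20,0,0,0,0,0],[0,0,0,0,0,0,0],[0,0,0,0,0,0,0],[0,0,0,0,0,0,0],[0,0,0,0,0,0,0]],
])

```text
time_s: 15.3
eef_pos: [0.4451, -0.2883, 0.3668]
tool_rot: [-0.0, 0.675, 0.738, 0.0]
wrist_force: [0.6, 0.2, -0.2]
grip_width: 0.0005
finger_force: 0.0
```

Run:
```python
from h import *;from bench import eyes,status
o=status.get_obs();print(o['time_s'],o['eef_pos'],o['wrist_force'])
a=eyes.grab_frame("wrist")[:,:,::-1];b=eyes.grab_frame("side")[130:280,200:400,::-1]
cv2.imwrite("pics/f.png",np.hstack([cv2.resize(a[:250,150:450],(400,333)),cv2.resize(b,(400,333))]))
```

```text
15.3 [ 0.44509789 -0.28829796  0.36677069] [ 0.58796013  0.22856583 -0.15745542]
```

View pics/f.png

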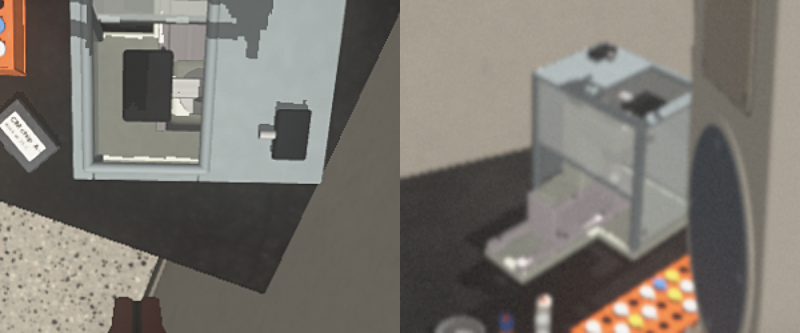

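The pad is back up (147,85 in the left picture), the slide is home, and the robot is clear.

```bash
python3 -c "
from bench import job
print(job.sign_off())"
```

```text
the job is handed in; nothing more can be done
None
```

I pushed the slide to its hard stop, held the lever pad at its lower stop for about 2 s, saw it come back up, felt no guard contact, and signed off at about 15 s of the 51 s allowed; the sign-off returned no verdict.

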